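Crank the camera stage to its dial mark

TASK

Two positioning stages stand on the camera-repair bench, one with a red handwheel and one with a black handwheel. Crank the red handwheel clockwise (seen from above) by its upright knob until the knob stands over the green line on the white dial beneath it, then let go and move clear. Leave the black handwheel as it is.

Things in the scene. Friction and masses are not known exactly. Their poses are not given: they have to be found in the camera images.
- red_wheel (a joint): Angle (rad) of the red handwheel: spoked, level, 146 mm across, on an upright axis, on the stage with the camera. Grows clockwise seen from above; stops at 0 and 5.6. Starts at 0 to 1.0; the green line is met at 2.6 to 5.0, only clockwise (the stop at 0 bars the other way). Needs about 2 N at the knob, stays where left; slides the camera away 10 mm per rad.
- red_knob (a point): Centre of the red wheel's black upright crank knob, round, 22 mm in diameter, spinning freely on its own pin, so the gripper need not turn with the wheel. It runs 65 mm from the wheel's axis. Above the bench: this point 152 mm, knob top 173 mm, wheel rim's top 125 mm. All else near is below 155 mm, but for the black wheel's like knob, over 130 mm away.
- red_dial: White round dial, 210 mm across, 6 mm thick, fixed under the red wheel. Origin on the wheel's axis at the dial's underside, 90 mm above the bench; z up, x along the green line, a radial bar 12 mm wide, 29 to 104 mm from the axis. Its other lines are thin and black. The knob is at the mark when over the +x axis.
- black_knob (a point): Centre of the grey upright knob of the other, black handwheel, of the same size and build, on the stage with a lens barrel; it has a dial with a green line too. To be left alone. The stages stand side by side and may have changed places.

How it is judged:
By the outcome, as a careful person would: the job done as asked, in the order asked, and still so for the second after the job is handed in, with the robot touching nothing.
It also fails if it takes over 42 s, if anything falls off the work surface, if the arm or the gripper's body presses on something with over 40 N, if the wrist force passes 120 N, or if a joint passes its speed limit or range.

ROBOT

A 6-joint arm with a two-finger parallel gripper is mounted at the origin on the work surface. World frame = base frame: x ahead of the robot, y to its left, z up, the work surface at z = 0. Lengths are in m, angles in rad, forces in N, time in s.
With the tool pointing down it reaches from about 0.35 to 0.975 m from the base axis. Payload 4.9 kg.
Tool frame: the origin (TCP) lies midway between the tips of the shut fingers; the grasp point (between the pads) lies 19 mm behind it; z points along the fingers, y is the line along which they close (so a half turn about z gives the same grasp; the last joint's range is limited). The gripper opens to 85 mm and grips with 20 to 120 N. Pads are 22 mm wide; open, the fingers measure 114 mm over their backs; the gripper's body (76 mm by 85 mm) begins 54 mm behind the grasp point. The pads swing forward as they close: fully open they stand 13 mm farther back than shut.
Start: joints at [-1.357, 0.053, 1.613, -0, 1.476, -0.119], TCP at [0.204, -0.591, 0.231] pointing down, gripper open.
Joint ranges: [-3.01, 3.01], [-1.01, 2.22], [0.06, 2.58], [-1.02, 4.17], [0.09, 2.62], [-3.14, 3.14]. Speed limits (rad/s): [2.57, 2.57, 3.14, 3.14, 3.14, 3.14].

INTERFACE

Orientations are given as a rotation vector (axis times angle).
In Python, from station import telemetry, optics, ctrl gives the robot as it stands.
- The arm moves only by the shell command python3 -m pendant 'ROWS' [FORCE]. ROWS is JSON, one flat list of numbers, 7 for each row, row after row: the turn, a rotation vector about the tool's x, y, z as a fraction of full scale, then the shift along the tool's x, y, z as a fraction of full scale, then the opening, from 0 (shut) to 1 (fully open). In form: [ax, ay, az, tx, ty, tz, fingers, ax, ay, az, tx, ty, tz, fingers, ...]. A call has 1 to 12 rows; each row is the pose to reach, as a shift and turn from the pose commanded when the call began, along the tool's axes at that moment; what a row does not reach only later rows make up. Full scale, the value 1, is 300 mm for a shift and 30 degrees for a turn. A row lasts 1/8 s, in which the tool goes at most 62.5 mm and 10.7 degrees, less where a joint would pass 70% of its speed; a pose out of reach is approached as far as the arm can. A call with a number of a shift or a turn outside -1 to 1 is refused whole. A call with a gripper value outside its range is refused whole. The fingers move at their own pace and stop on an object; FORCE is the grip in N (left out, the last holds). Time passes only in rows, so rows that repeat a pose let the fingers close. It gives the time, the measured TCP pose, the force, the opening and the grip force at its end, in the units of the state.
- telemetry.get_obs(): the state, without advancing time (a new reading comes with each control period).
- optics.get_image(name): name is "side" or "top"; returns a dict with "image" (384x512x3 uint8, red, green, blue), "depth" (384x512 float32, m along the optical axis (not along the pixel's ray), 0 where there is no reading), "fx", "fy", "cx", "cy" (pixels), "dist_coeffs" ([k1, k2, p1, p2, k3] as OpenCV has them; the pictures are not rectified), "rvec" (rotation vector, rad) and "tvec" (3), from world to camera coordinates, as OpenCV has them. Camera axes: x right, y down, z forward; pixel columns grow to the right and rows downward; lengths in m; the calibration is good to about 2 mm. A picture is of the moment at which its call begins.
- ctrl.finish_job(): hands the job in; it is judged then, once.
The state is a dict: "t": time; "q": joint angles; "dq": joint speeds; "effort": joint torques, N m; "tool_pos": TCP position; "tool_rot": TCP orientation; "contact_force": force on the tool from outside, world axes, zero at the start; "wrist_torque": the same for the moment, N m; "opening": finger opening in m; "grip_force": force on a finger pad.
Only numpy, scipy, OpenCV 4.12 (cv2) and the standard library are available. Lean on these libraries where they do the work, as an engineer would, in place of code of your own. Each camera call takes 0.05 s, during which the arm holds its last target. There are 200 camera calls.

## Working session

There is one attempt and no reset: what is moved stays moved. The work goes in short steps, Python scripts to look and compute and a shell command to move; the robot and the scene stay as the last step left them, time stands still between calls to the robot, and variables do not carry over. Pictures are saved under pics/ and viewed, at most 10 in all, crops included, and the job is handed in when it is done.

```bash
mkdir -p pics; python3 - <<'E'
from station import telemetry, optics
import cv2,numpy as np
for n in("top","side"):
    d=optics.get_image(n); cv2.imwrite(f"pics/{n}0.png",d["image"][:,:,::-1]); np.savez(f"{n}0.npz",**d)
    print(n,d["fx"],d["dist_coeffs"],d["rvec"],d["tvec"])
o=telemetry.get_obs();print(o["t"],o["tool_pos"],o["tool_rot"],o["opening"])
E
```

```text
top 360.2273855866402 [-0.08272955  0.          0.          0.          0.        ] [ 2.20336408 -2.20878708  0.06249821] [-0.02046107  0.49584736  0.81247345]
side 430.56659830868796 [-0.05386702  0.          0.          0.          0.        ] [ 2.29473813 -0.42954404  0.19556105] [-0.46691013  0.23465611  0.70957994]
0.1 [ 0.20407399 -0.59014911  0.23014887] [-3.09635729e+00 -5.20031632e-01  1.46696780e-04] 0.085425828451183
```

View pics/top0.png

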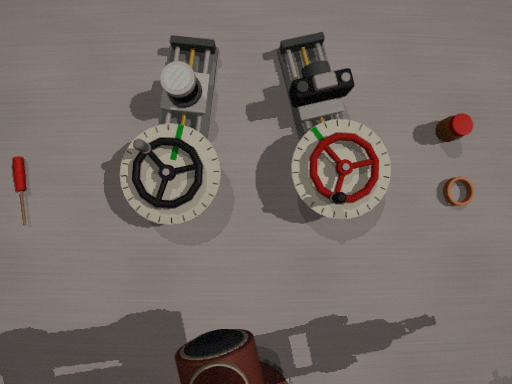

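View pics/side0.png

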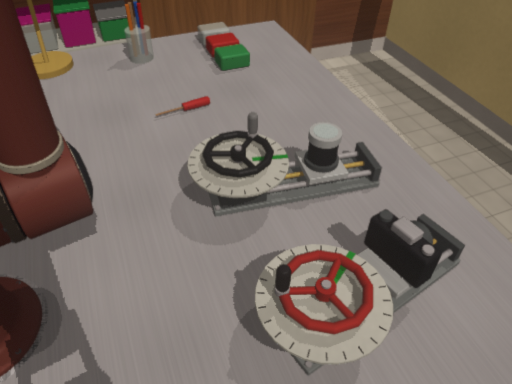

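The top view shows the red wheel with its hub at about (346,167), its knob at about (339,198), and the green line near (313,128)–(323,140). The black wheel is on the left. The side view agrees. Next I'll compute world positions.

```bash
cat >h.py <<'E'
import cv2,numpy as np
def toplane(d,uv,z):
    K=np.array([[d["fx"],0,d["cx"]],[0,d["fy"],d["cy"]],[0,0,1]],float)
    p=cv2.undistortPoints(np.array(uv,float).reshape(-1,1,2),K,np.array(d["dist_coeffs"],float)).reshape(-1,2)
    R=cv2.Rodrigues(np.array(d["rvec"],float))[0];t=np.array(d["tvec"],float).ravel()
    c=-R.T@t; r=np.c_[p,np.ones(len(p))]@R
    return (c+r*((z-c[2])/r[:,2])[:,None])[:,:2]
def mask(d,col,box):
    h=cv2.cvtColor(np.ascontiguousarray(d["image"]),cv2.COLOR_RGB2HSV).astype(int);H,S,V=h[...,0],h[...,1],h[...,2]
    m={"red":((H<8)|(H>172))&(S>150)&(V>60),"green":(H>45)&(H<85)&(S>120)&(V>50),"black":(V<45),
       "white":(S<60)&(V>125)}[col]
    x0,y0,x1,y1=box; k=np.zeros_like(m);k[y0:y1,x0:x1]=m[y0:y1,x0:x1]
    v,u=np.nonzero(k);return np.c_[u,v]
E
python3 - <<'E'
from h import *
T=np.load("top0.npz");S=np.load("side0.npz")
def circ(P):
    (c,r)=cv2.minEnclosingCircle(P.astype(np.float32));return np.array(c),r
for n,d,rb,gb,kb in(("top",T,(300,125,385,210),(300,115,335,160),(330,190,349,207)),("side",S,(265,245,385,340),(325,245,362,290),(274,262,293,296))):
    R=toplane(d,mask(d,"red",rb),.122);c,r=circ(R)
    g=toplane(d,mask(d,"green",gb),.096);gm=g.mean(0)
    k=mask(d,"black",kb);kp=toplane(d,k,.172 if n=="top" else .152).mean(0)
    print(n,"rim",c,r,"green mean",gm,len(g),"ang",np.arctan2(*(gm-c)[::-1]),"line dir",cv2.fitLine(g.astype(np.float32),2,0,.01,.01).ravel())
    print(" knob",kp,len(k),"rad",np.hypot(*(kp-c)),"ang",np.arctan2(*(kp-c)[::-1]))
W=toplane(T,mask(T,"white",(285,112,398,224)),.096);print("dial",circ(W))
E
```

```text
top rim [ 0.53891557 -0.19658644] 0.07153933495283127 green mean [ 0.61240746 -0.14713299] 76 ang 0.5923126983861006 line dir [ 0.8310973   0.5561271   0.61240745 -0.147133  ]
 knob [ 0.47704527 -0.17236604] 126 rad 0.06644217136759606 ang 2.768460817856915
side rim [ 0.53548974 -0.2004007 ] 0.0722251906991005 green mean [ 0.59368298 -0.16018143] 109 ang 0.6047501179658332 line dir [ 0.8041544   0.5944205   0.593683   -0.16018143]
 knob [ 0.47283179 -0.18125017] 248 rad 0.06551916340397636 ang 2.844973238518682
dial (array([ 0.54331565, -0.19952455]), 0.16707536578178406)
```

```bash
python3 - <<'E'
import cv2
a=cv2.imread("pics/top0.png")[110:230,280:400];b=cv2.imread("pics/side0.png")[235:365,245:405]
cv2.imwrite("pics/c.png",cv2.hconcat([cv2.resize(a,(390,390)),cv2.resize(b,(400,390))]))
E
```

```text
(no output)
```

View pics/c.png

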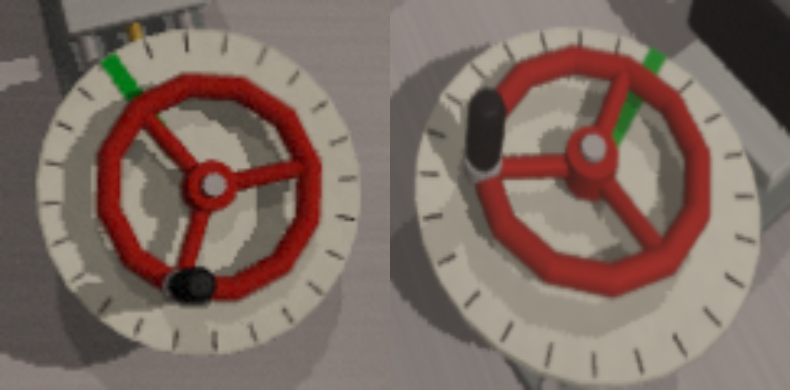

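The crop shows the axis at about (0.538,-0.199), the knob at about (0.475,-0.178) and the green line at about +0.60 rad. That leaves a clockwise turn of about 2.2 rad. I'll move above the knob now.

```bash
python3 -m pendant '[0,0,0,0.16,-0.13,0,1, 0,0,0,0.33,-0.25,0,1, 0,0,0,0.5,-0.38,0,1, 0,0,0,0.65,-0.5,0,1, 0,0,0,0.65,-0.5,0,1, 0,0,0,0.65,-0.5,0,1]' 20
python3 -m pendant '[0,0,0,0.16,-0.13,0,1, 0,0,0,0.33,-0.25,0,1, 0,0,0,0.5,-0.38,0,1, 0,0,0,0.655,-0.505,0,1, 0,0,0,0.655,-0.505,0,1, 0,0,0,0.655,-0.505,0,1, 0,0,0,0.655,-0.505,0,1]'
python3 - <<'E'
from station import telemetry, optics
import cv2,numpy as np
from h import *
o=telemetry.get_obs();print(o["t"],o["tool_pos"],o["tool_rot"],o["contact_force"])
d=optics.get_image("side"); cv2.imwrite("pics/s1.png",d["image"][:,:,::-1])
E
```

```text
t: 0.85
tool_pos: [0.3394, -0.3852, 0.2311]
tool_rot: [3.098, 0.521, -0.001]
contact_force: [0.1, 0.6, 0.3]
opening: 0.0852
grip_force: 0.0
t: 1.72
tool_pos: [0.4751, -0.1795, 0.2311]
tool_rot: [3.099, 0.516, -0.001]
contact_force: [0.3, -0.1, -0.2]
opening: 0.0857
grip_force: 0.0
1.725 [ 0.47510011 -0.1795115   0.23113961] [ 3.09893450e+00  5.15693616e-01 -6.65733987e-04] [ 0.34388685 -0.11478363 -0.22913295]
```

View pics/s1.png

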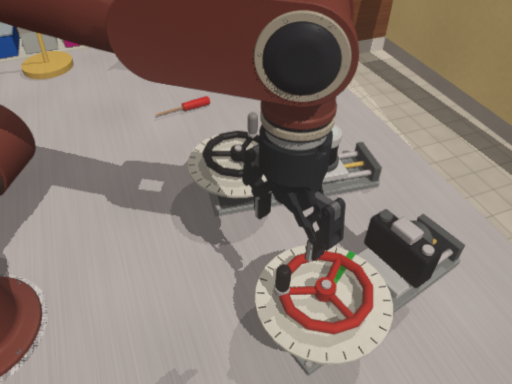

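The gripper is above the knob (283,277), with the fingers on either side of it. I'll descend and close.

```bash
python3 -m pendant '[0,0,0,0,0,0.1,1, 0,0,0,0,0,0.2,1, 0,0,0,0,0,0.31,1, 0,0,0,0,0,0.31,1, 0,0,0,0,0,0.31,1]'
python3 -m pendant '[0,0,0,0,0,0,0, 0,0,0,0,0,0,0, 0,0,0,0,0,0,0, 0,0,0,0,0,0,0, 0,0,0,0,0,0,0, 0,0,0,0,0,0,0, 0,0,0,0,0,0,0, 0,0,0,0,0,0,0]' 25
python3 - <<'E'
from station import optics
import cv2
d=optics.get_image("side"); cv2.imwrite("pics/s2.png",cv2.resize(d["image"][180:360,200:420,::-1],(660,540)))
E
```

```text
t: 2.4
tool_pos: [0.4761, -0.1789, 0.1397]
tool_rot: [3.097, 0.518, 0.002]
contact_force: [-0.4, 0.3, -0.5]
opening: 0.0855
grip_force: 0.0
t: 3.4
tool_pos: [0.4762, -0.1781, 0.1389]
tool_rot: [3.097, 0.52, 0.002]
contact_force: [1.0, -0.2, 3.6]
opening: 0.0209
grip_force: 26.7
```

View pics/s2.png

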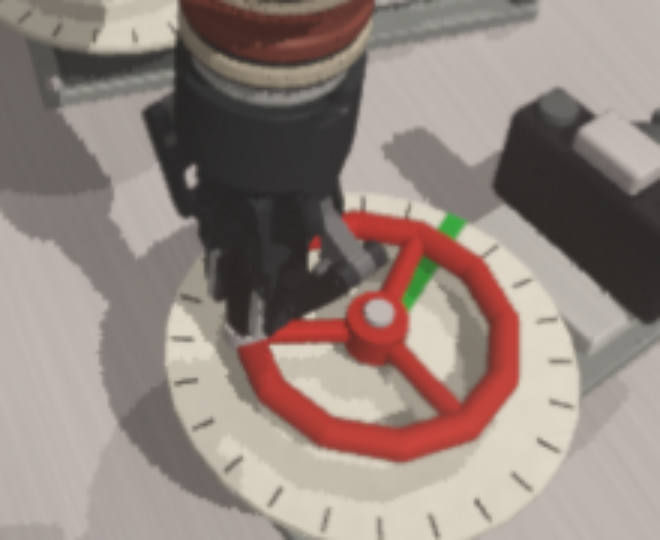

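The knob is gripped, with a 21 mm opening. Next I'll compute the arc offsets.

```bash
python3 - <<'E'
import numpy as np
c=np.array([.538,-.1985]);a0=2.82;yaw=2*np.arctan2(.52,3.097)
X=np.array([np.cos(yaw),np.sin(yaw)]);Y=np.array([X[1],-X[0]])
p0=c+.065*np.array([np.cos(a0),np.sin(a0)])
for i in range(1,13):
    a=a0-i*.1; d=c+.065*np.array([np.cos(a),np.sin(a)])-p0
    print("0,0,0,%.3f,%.3f,0,0,"%(d@X/.3,d@Y/.3))
E
```

```text
0,0,0,0.014,-0.017,0,0,
0,0,0,0.030,-0.032,0,0,
0,0,0,0.047,-0.045,0,0,
0,0,0,0.065,-0.057,0,0,
0,0,0,0.084,-0.066,0,0,
0,0,0,0.104,-0.074,0,0,
0,0,0,0.125,-0.080,0,0,
0,0,0,0.147,-0.083,0,0,
0,0,0,0.168,-0.085,0,0,
0,0,0,0.190,-0.084,0,0,
0,0,0,0.211,-0.081,0,0,
0,0,0,0.233,-0.076,0,0,
```

```bash
python3 -m pendant '[0,0,0,0.014,-0.017,0,0, 0,0,0,0.030,-0.032,0,0, 0,0,0,0.047,-0.045,0,0, 0,0,0,0.065,-0.057,0,0, 0,0,0,0.084,-0.066,0,0, 0,0,0,0.104,-0.074,0,0, 0,0,0,0.104,-0.074,0,0, 0,0,0,0.104,-0.074,0,0]'
python3 - <<'E'
from station import optics
import cv2
d=optics.get_image("side"); cv2.imwrite("pics/s3.png",cv2.resize(d["image"][180:360,200:420,::-1],(660,540)))
E
```

```text
t: 4.45
tool_pos: [0.4988, -0.1464, 0.1389]
tool_rot: [3.098, 0.521, 0.003]
contact_force: [4.1, -0.7, 4.8]
opening: 0.021
grip_force: 26.8
```

View pics/s3.png

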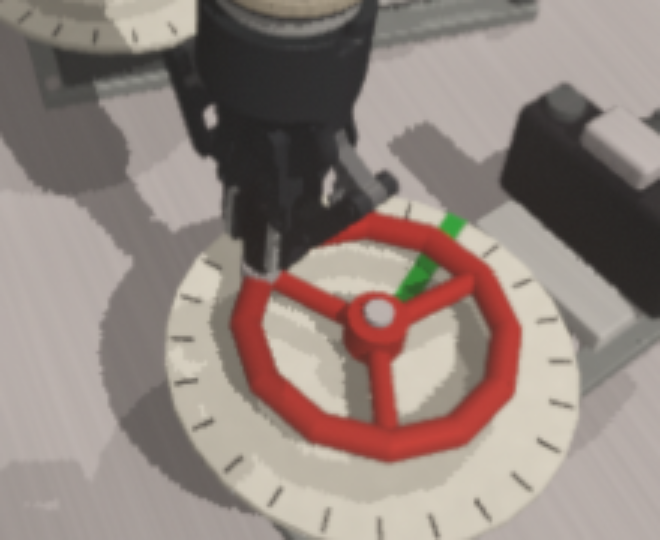

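The knob and wheel are turning together and the forces are small. I'll continue.

```bash
python3 -m pendant '[0,0,0,0.021,-0.006,0,0, 0,0,0,0.043,-0.009,0,0, 0,0,0,0.064,-0.011,0,0, 0,0,0,0.086,-0.010,0,0, 0,0,0,0.107,-0.007,0,0, 0,0,0,0.129,-0.002,0,0, 0,0,0,0.129,-0.002,0,0]'
python3 - <<'E'
import numpy as np
c=np.array([.538,-.1985]);a0=1.62;yaw=2*np.arctan2(.52,3.097)
X=np.array([np.cos(yaw),np.sin(yaw)]);Y=np.array([X[1],-X[0]])
p0=c+.065*np.array([np.cos(a0),np.sin(a0)])
for i in range(1,12):
    a=a0-i*.1; d=c+.065*np.array([np.cos(a),np.sin(a)])-p0
    print("0,0,0,%.3f,%.3f,0,0,"%(d@X/.3,d@Y/.3))
E
```

```text
t: 5.38
tool_pos: [0.5346, -0.1335, 0.1389]
tool_rot: [3.098, 0.521, 0.0]
contact_force: [1.2, -1.7, 5.8]
opening: 0.0208
grip_force: 26.9
0,0,0,0.020,0.007,0,0,
0,0,0,0.040,0.016,0,0,
0,0,0,0.059,0.027,0,0,
0,0,0,0.076,0.040,0,0,
0,0,0,0.092,0.055,0,0,
0,0,0,0.107,0.071,0,0,
0,0,0,0.120,0.088,0,0,
0,0,0,0.131,0.107,0,0,
0,0,0,0.140,0.126,0,0,
0,0,0,0.147,0.147,0,0,
0,0,0,0.152,0.168,0,0,
```

```bash
python3 -m pendant '[0,0,0,0.020,0.007,0,0, 0,0,0,0.040,0.016,0,0, 0,0,0,0.059,0.027,0,0, 0,0,0,0.076,0.040,0,0, 0,0,0,0.092,0.055,0,0, 0,0,0,0.107,0.071,0,0, 0,0,0,0.120,0.088,0,0, 0,0,0,0.131,0.107,0,0, 0,0,0,0.140,0.126,0,0, 0,0,0,0.140,0.126,0,0, 0,0,0,0.140,0.126,0,0]'
python3 - <<'E'
from station import optics
import cv2
a=optics.get_image("side")["image"][200:350,220:400,::-1];b=optics.get_image("top")["image"][90:240,270:420,::-1]
cv2.imwrite("pics/s4.png",cv2.hconcat([cv2.resize(a,(400,334)),cv2.resize(b,(334,334))]))
E
```

```text
t: 6.75
tool_pos: [0.5864, -0.1552, 0.1389]
tool_rot: [-3.098, -0.52, -0.0]
contact_force: [0.6, -0.2, 6.5]
opening: 0.0212
grip_force: 27.0
```

View pics/s4.png

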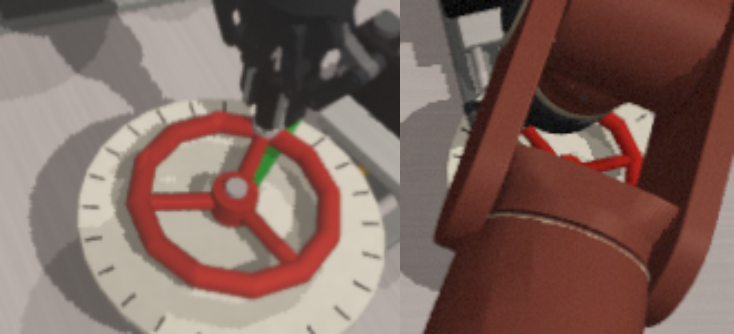

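The knob is just short of the green line. I'll advance about 0.12 rad, release, lift clear and check.

```bash
python3 -m pendant '[0,0,0,0.004,0.012,0,0, 0,0,0,0.008,0.025,0,0, 0,0,0,0.008,0.025,0,0, 0,0,0,0.008,0.025,0,0, 0,0,0,0.008,0.025,0,0]'
python3 -m pendant '[0,0,0,0,0,0,0.6, 0,0,0,0,0,0,0.6, 0,0,0,0,0,0,0.6, 0,0,0,0,0,0,0.6, 0,0,0,0,0,-0.1,0.6, 0,0,0,0,0,-0.2,0.6, 0,0,0,0,0,-0.35,0.6, 0,0,0,0,0,-0.35,0.6]'
python3 -m pendant '[0,0,0,-0.2,0,0,0.6, 0,0,0,-0.4,0.1,0,0.6, 0,0,0,-0.6,0.2,0,0.6, 0,0,0,-0.7,0.4,0,0.6, 0,0,0,-0.7,0.6,0,0.6, 0,0,0,-0.7,0.8,0,0.6, 0,0,0,-0.7,0.9,0,0.6, 0,0,0,-0.7,0.9,0,0.6, 0,0,0,-0.7,0.9,0,0.6]'
python3 - <<'E'
from station import optics
import cv2,numpy as np
D={}
for n in("top","side"):
    D[n]=optics.get_image(n); np.savez(f"{n}1.npz",**D[n])
a=D["side"]["image"][230:360,240:410,::-1];b=D["top"]["image"][100:230,275:405,::-1]
cv2.imwrite("pics/s5.png",cv2.hconcat([cv2.resize(a,(445,340)),cv2.resize(b,(340,340))]))
E
```

```text
t: 7.48
tool_pos: [0.5911, -0.161, 0.1389]
tool_rot: [-3.097, -0.52, -0.0]
contact_force: [-0.2, 0.7, 7.7]
opening: 0.021
grip_force: 27.0
t: 8.48
tool_pos: [0.5933, -0.1626, 0.2489]
tool_rot: [3.094, 0.52, 0.012]
contact_force: [0.2, -0.3, -0.1]
opening: 0.0511
grip_force: 0.0
t: 9.6
tool_pos: [0.4805, -0.4847, 0.2422]
tool_rot: [-3.096, -0.52, 0.001]
contact_force: [-0.5, -0.1, 0.7]
opening: 0.051
grip_force: 0.0
```

View pics/s5.png

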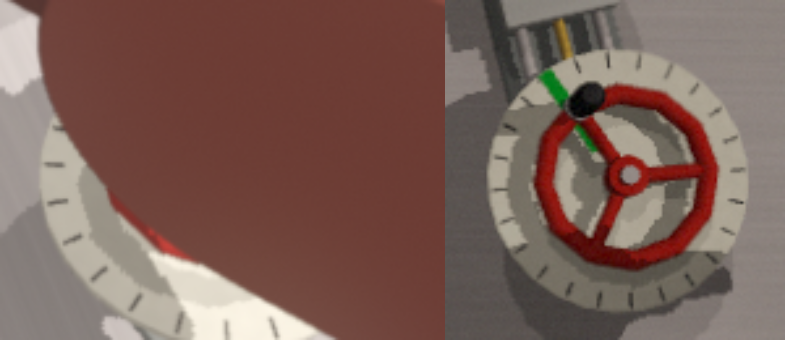

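The top view shows the knob (about (587,99) in the crop) at or close to the line. The arm hides the side view, so I'll back away and measure from both cameras.

```bash
python3 -m pendant '[0,0,0,-0.2,0,0,0.6, 0,0,0,-0.4,0,0,0.6, 0,0,0,-0.6,0,0,0.6, 0,0,0,-0.8,0,0,0.6, 0,0,0,-0.95,0,0,0.6, 0,0,0,-0.95,0,0,0.6, 0,0,0,-0.95,0,0,0.6]'
python3 - <<'E'
from station import optics
from h import *
D={}
for n in("top","side"):
    D[n]=optics.get_image(n); np.savez(f"{n}2.npz",**D[n])
a=D["side"]["image"][230:360,240:410,::-1];b=D["top"]["image"][105:175,300:370,::-1]
cv2.imwrite("pics/s6.png",cv2.hconcat([cv2.resize(a,(445,340)),cv2.resize(b,(340,340))]))
E
```

```text
t: 10.58
tool_pos: [0.2121, -0.5779, 0.2436]
tool_rot: [3.098, 0.521, 0.001]
contact_force: [0.6, 1.0, -0.6]
opening: 0.0512
grip_force: 0.0
```

View pics/s6.png

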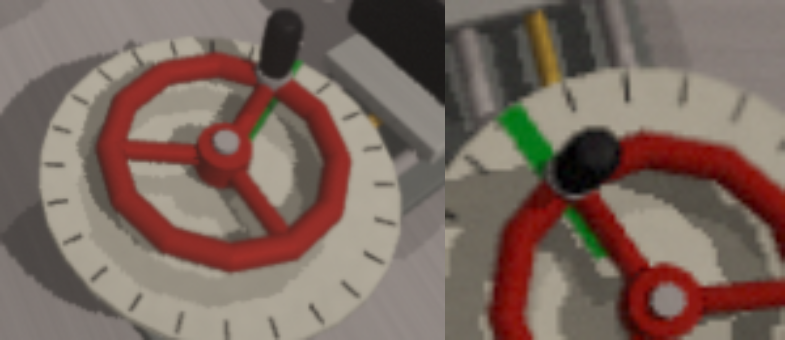

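```bash
cat >m.py <<'E'
from h import *
from scipy.optimize import minimize
import sys
s=sys.argv[1]
def proj(d,P):
    K=np.array([[d["fx"],0,d["cx"]],[0,d["fy"],d["cy"]],[0,0,1]],float)
    return cv2.projectPoints(P,d["rvec"],d["tvec"],K,d["dist_coeffs"])[0].reshape(-1,2)
th=np.linspace(0,2*np.pi,360)
def ring(c,r,z): return np.c_[c[0]+r*np.cos(th),c[1]+r*np.sin(th),0*th+z]
for n,gb,kb in(("top",(305,115,345,165),(318,126,341,151)),("side",(325,240,362,290),(335,230,358,262))):
    d=dict(np.load(f"{n}{s}.npz"));im=d["image"].astype(np.float32)
    def smp(I,c,r,z):
        p=proj(d,ring(c,r,z)).astype(np.float32);return cv2.remap(I,p[:,0].reshape(-1,1),p[:,1].reshape(-1,1),cv2.INTER_LINEAR).ravel()
    G=cv2.GaussianBlur(im.mean(2),(0,0),.7); Rd=cv2.GaussianBlur(im[...,0]-im[...,1],(0,0),.7)
    fd=lambda c:-np.mean(np.clip(smp(G,c,.1025,.096)-smp(G,c,.1075,.096),-20,60))
    fr=lambda c:-np.mean(smp(Rd,c,.065,.121))
    def best(f):
        g=[(f((x,y)),x,y) for x in np.arange(.525,.551,.001) for y in np.arange(-.211,-.186,.001)]
        return np.array(min(g)[1:])
    cd,cr=best(fd),best(fr)
    g=toplane(d,mask(d,"green",gb),.096)
    k=toplane(d,mask(d,"black",kb),.152); km=(k.min(0)+k.max(0))/2*0+k.mean(0)
    print(n,"dial",cd,"rim",cr,"knob",km,len(k))
    for nm,c in(("dial",cd),("rim",cr)):
        v=g-c; ga=np.arctan2(v[:,1],v[:,0]); out=np.hypot(*v.T)>.078
        kv=km-c; print("  ",nm,"green all %.3f outer %.3f spread %.3f..%.3f n %d"%(np.median(ga),np.median(ga[out]) if out.any() else 9,ga[out].min(),ga[out].max(),out.sum()),"knob %.3f r %.4f"%(np.arctan2(kv[1],kv[0]),np.hypot(*kv)))
E
python3 m.py 2
```

```text
top dial [ 0.54  -0.197] rim [ 0.54  -0.199] knob [ 0.59186545 -0.15965941] 131
   dial green all 0.627 outer 0.603 spread 0.538..0.670 n 62 knob 0.624 r 0.0639
   rim green all 0.645 outer 0.622 spread 0.559..0.689 n 65 knob 0.649 r 0.0651
side dial [ 0.537 -0.198] rim [ 0.538 -0.2  ] knob [ 0.58915819 -0.16222307] 270
   dial green all 0.537 outer 0.569 spread 0.558..0.585 n 8 knob 0.601 r 0.0632
   rim green all 0.578 outer 0.591 spread 0.580..0.607 n 8 knob 0.636 r 0.0636
```

```bash
python3 m.py 0; python3 - <<'E'
from h import *
import m0 if False else None
E
true
```

```text
top dial [ 0.54  -0.197] rim [ 0.54  -0.199] knob [ 0.58990291 -0.14665299] 1
   dial green all 0.603 outer 0.603 spread 0.538..0.670 n 63 knob 0.790 r 0.0709
   rim green all 0.621 outer 0.621 spread 0.559..0.689 n 66 knob 0.809 r 0.0723Traceback (most recent call last):
  File "m.py", line 22, in <module>
    k=toplane(d,mask(d,"black",kb),.152); km=(k.min(0)+k.max(0))/2*0+k.mean(0)
  File "h.py", line 4, in toplane
    p=cv2.undistortPoints(np.array(uv,float).reshape(-1,1,2),K,np.array(d["dist_coeffs"],float)).reshape(-1,2)
      ~~~~~~~~~~~~~~~~~~~^^^^^^^^^^^^^^^^^^^^^^^^^^^^^^^^^^^^^^^^^^^^^^^^^^^^^^^^^^^^^^^^^^^^^^^
cv2.error: OpenCV(4.12.0) /io/opencv/modules/calib3d/src/undistort.dispatch.cpp:347: error: (-215:Assertion failed) CV_IS_MAT(_src) && CV_IS_MAT(_dst) && (_src->rows == 1 || _src->cols == 1) && (_dst->rows == 1 || _dst->cols == 1) && _src->cols + _src->rows - 1 == _dst->rows + _dst->cols - 1 && (CV_MAT_TYPE(_src->type) == CV_32FC2 || CV_MAT_TYPE(_src->type) == CV_64FC2) && (CV_MAT_TYPE(_dst->type) == CV_32FC2 || CV_MAT_TYPE(_dst->type) == CV_64FC2) in function 'cvUndistortPointsInternal'

  File "<stdin>", line 2
    import m0 if False else None
              ^^
SyntaxError: invalid syntax
```

```bash
python3 - <<'E'
from h import *
for n,box,c,cd in(("top",(300,110,395,210),(.540,-.199),(.540,-.197)),("side",(255,235,390,345),(.538,-.200),(.537,-.198))):
    d=np.load(n+"2.npz");r=toplane(d,mask(d,"red",box),.121)-c
    a=np.arctan2(r[:,1],r[:,0]);q=np.hypot(*r.T)
    for t in(.62,.62+2*np.pi/3,.62-2*np.pi/3):
        e=(a-t+np.pi)%(2*np.pi)-np.pi;s=(q>.025)&(q<.052)&(abs(e)<.4)
        print(n,"spoke",round(t,2),.62+np.median(e[s]),s.sum())
    g=np.load(n+"0.npz");v=toplane(g,mask(g,"green",(300,115,335,160) if n=="top" else (325,245,362,290)),.096)-cd
    b=np.arctan2(v[:,1],v[:,0]);R=np.hypot(*v.T);o=R>.08
    print(" green outer",(b[o].min()+b[o].max())/2,b[o].min(),b[o].max(),o.sum())
E
```

```text
top spoke 0.62 0.6742899244382289 64
top spoke 2.71 0.5647000017866691 67
top spoke -1.47 0.5992467276875367 73
 green outer 0.5998854482771755 0.5378300834163925 0.6619408131379585 58
side spoke 0.62 0.6318873450445311 94
side spoke 2.71 0.6700304114127363 119
side spoke -1.47 0.5478955641841455 119
 green outer 0.6026352055672637 0.555657492010909 0.6496129191236185 36
```

The three-spoke mean is 0.613 rad (top) and 0.617 rad (side), against 0.60 for the green line. The knob is within about 1 mm of the mark, and the robot is clear.

```bash
python3 -c "
from station import ctrl
print(ctrl.finish_job())"
```

```text
the job is handed in; nothing more can be done
None
```

I cranked the red handwheel clockwise until its knob stood over the green line, within about 0.015 rad (1 mm) by the camera images; the arm let go and moved clear, never touched the black wheel, and the job was handed in at about 11 s.

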